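Pry the retaining clip off the drive spindle with a hooked pick

ROBOT

A 6-joint arm with a two-finger parallel gripper is mounted at the origin on a cart in front of the work surface, level with it; the furniture and walls round the work are solid. World frame = base frame: x ahead of the robot, y to its left, z up, the work surface at z = 0. Lengths are in m, angles in degrees, forces in N, time in s.
With the tool pointing down it reaches from about 0.425 to 0.925 m from the base axis. Payload 12.5 kg.
Tool frame: the origin (TCP) lies on the centre line of the jaws, within the pads' length; the fingertips stand 14 mm ahead of it and the grasp point (between the pads) lies 5 mm behind it; z points along the fingers, y is the line along which they close (so a half turn about z gives the same grasp; the last joint's range is limited). The gripper opens to 85 mm and grips with 20 to 120 N. Pads are 22 mm wide; open, the fingers measure 114 mm over their backs; the gripper's body (76 mm by 85 mm) begins 54 mm behind the grasp point. The pads swing forward as they close: fully open they stand 13 mm farther back than shut.
Start: joints at [68.319, 28.126, 89.318, -0, 62.55, -6.05], TCP at [0.168, 0.602, 0.245] pointing down, gripper open.
Joint ranges: [-177.58, 177.58], [-47.91, 125.51], [2.72, 160], [-65.01, 245.01], [3.68, 167.84], [-153.87, 153.87]. Speed limits (degrees/s): [127.2, 127.2, 159.86, 180, 180, 180].

INTERFACE

Orientations are given as a 3x3 rotation matrix whose columns are the frame's x, y, z axes.
In Python, from rig import arm gives the robot as it stands.
- The arm moves only by the tool send_rows, never from a script. Its argument "rows" is a list that holds one entry, the list of rows, each a list of 7 numbers: the shift along the world's x, y, z scaled (see below), then the turn, a rotation vector about the world's x, y, z scaled (see below), then the closure, from -1 (fully open) to 1 (shut). In form: [[[dx, dy, dz, ax, ay, az, gripper], ...]]. A call has 1 to 12 rows; each row shifts and turns the commanded pose from where the row before left it; what a row does not reach is not made up. The controller multiplies each number of a shift by 0.02 m and each number of a turn by 8 degrees. A row lasts 1/8 s, in which the tool goes at most 62.5 mm and 10.7 degrees, less where a joint would pass 70% of its speed; a pose out of reach is approached as far as the arm can. A call with a number of a shift or a turn outside -1 to 1 is refused whole. A call with a gripper value outside its range is refused whole. The fingers move at their own pace and stop on an object; "newtons" is the grip in N (left out, the last holds). Time passes only in rows, so rows that do not move let the fingers close. It gives the time, the measured TCP pose, the force, the opening and the grip force at its end, in the units of the state.
- arm.observe(): the state, without advancing time (a new reading comes with each control period).
- arm.snapshot(name): name is "side" or "top"; returns the picture (420x560x3 uint8, red, green, blue); there is no depth.
- arm.camera_params(name): a dict with "camera_matrix" (3x3 intrinsics, pixels), "world_to_cam" (4x4, takes a point from world to camera coordinates). Camera axes: x right, y down, z forward; pixel columns grow to the right and rows downward; lengths in m; the calibration is good to about 2 mm. A picture is of the moment at which its call begins. camera_params takes no time and is no camera call.
- arm.close_job(): hands the job in; it is judged then, once.
Trained networks look in the newest picture that a camera, given by its name, has taken for a name from the list of things; names that differ only in an ending like _2 or _b are one class to them, and where a whole thing is asked for, a point or a joint stands for the part that bears it (a point fixed in the world has none). Each returns a list of dicts, best first, with "p" (0 to 1); they miss things now and then, are a little off and sometimes report something else, mostly with a low value. They report only what shows in the picture. A call takes as long as a camera call.
- arm.recognise(camera, query): "at" ([x, y, z] in m, in the coordinates of the camera as it stood for that picture, good to about 4 mm: the middle of the surface that is visible of it).
- arm.place_of(camera, query): "at" ([x, y, z] in m, in the coordinates of the camera as it stood for that picture, good to about 4 mm: a listed point, or the origin of a listed thing).
The state is a dict: "t": time; "joints": joint angles; "qd": joint speeds; "joint_torque": joint torques, N m; "tool_pos": TCP position; "tcp_rot": TCP orientation; "wrist_force": force on the tool from outside, world axes, zero at the start; "moment": the same for the moment, N m; "finger_gap": opening from 0.0 (shut) to 1.0 (fully open); "grip_force": force on a finger pad.
Only numpy, scipy, OpenCV 4.12 (cv2) and the standard library are available. Lean on these libraries where they do the work, as an engineer would, in place of code of your own. Each camera call takes 0.05 s, during which the arm holds its last target. There are 200 camera calls.

TASK

Take the hooked pick from its stand, hook it into the eye of the brass spring clip and gently pry the clip out of the spindle groove, pulling it straight off sideways so that it is left lying flat on the blue-rimmed plate, clear of the spindle. Touch the clip with the pick only, never with the gripper, do not force anything, then put the pick back upright in its stand and leave the things around alone.

Things in the scene. Friction and masses are not known exactly. Their poses are not given: they have to be found in the camera images.
- drive_head: Fixed aluminium plate with blue rim and upright steel spindle. Origin: spindle axis at worktop level. Plate face at z = 8 mm, reaching x -98..+36, y -49..+49 mm; rim 6 mm above the face. Spindle above the face: neck (the groove) radius 8 mm, 6.5 mm high, then a head of radius 10.5 mm, its top 18 mm above the face.
- clip: Loose brass spring clip (E-ring), 35x26 mm, 10 mm high, seated in the groove, lying on the plate. Origin: its underside, on the spindle axis while seated. z up; it comes off along its own -x (mouth opens to +x). Two sprung arms grip the neck: pulling along -x takes about 4 to 8 N and it snaps free after about 7 to 12 mm; moved 20 mm it is clear of the spindle.
- clip_eye (a point): Middle of the eye slot on the clip's -x side, 16 mm from the clip's origin, 8 mm above its underside; axes as the clip's. The slot is open from above: clip x -11..-20, y -8..+8 mm, side rails 5 mm high. A bridge at x -20..-26 mm closes it outside: 22 mm wide, underside 6 mm and top 10 mm above the plate face, so a hook toe passes beneath it.
- pick: Hooked pick, upright in its stand, about 72 g. Origin: centre of the underside of its steel collar (56x24x5 mm), which rests on the stand; z up. Below it a 4 mm round shank runs 36 mm down; at the foot a flat toe 2.8 mm thick, 3.6 mm wide (centre 34.6 mm below the origin) points to the pick's own -x, its end 5 mm from the shank's axis.
- pick_grip (a point): Middle of the pick's red handle, 35 mm above the collar's underside; handle 16 mm (x) by 12 mm (y), 60 mm tall: grasp across the 12 mm. The shank is clamped in an adjusting slot of the collar: it is parallel to the handle but set off from its axis by up to 12 mm toward the pick's +x or -x, differently each time and not measured: find it by touch. It does not slip under load.
- pick_stand: Fixed grey block 76 x 50 x 45 mm (x, y, z) with a blind slot, 42 mm (x) by 14 mm (y) and 41 mm deep, in the middle of its top. Origin: centre of its underside.
- stand_mouth (a point): Centre of the slot's mouth on the stand's top, 45 mm above the worktop.
- petri: Petri dish, 63 mm across and 14 mm high, on the worktop; bystander. Origin: centre of its underside.
- cup: Sample cup with yellow lid, 51 mm across and 63 mm high; bystander. Origin: centre of its underside.
- dropper: Dropper bottle with yellow cap, 33 mm across and 75 mm high; bystander. Origin: centre of its underside.

How it is judged (in metres and radians):
On the way, in this order (a step that is already met when the one before it is completed fails the run):
1. the pick is lifted out of its stand while the clip is still in the groove (z of pick_grip in the frame of pick_stand above 0.11 m and horizontal distance between clip and drive_head below 0.006 m), for 0.1 s.
2. with the pick over the plate, the clip is off the spindle and on the plate (horizontal distance between clip and drive_head above 0.02 m and horizontal distance between pick_grip and clip below 0.08 m and z of clip in the frame of drive_head below 0.02 m), for 0.1 s.
At the end, for the whole second after the job is handed in: The clip lies flat (tilt under 0.15 rad) and still on the plate inside the rim, its origin over 20 mm from the spindle axis; the pick stands still and upright (under 0.1 rad) in its stand, collar down within 4 mm of the top and axis within 12 mm of the slot centre (horizontal distance between clip and drive_head above 0.02 m and x of clip in the frame of drive_head above -0.095 m and z of clip in the frame of drive_head between 0.005 and 0.0105 m and angle between clip's own z axis and vertical below 0.15 rad and linear speed of each of clip, pick below 0.01 m/s and horizontal distance between pick_grip and stand_mouth below 0.012 m and z of pick_grip in the frame of stand_mouth below 0.039 m and angle between pick_grip's own z axis and vertical below 0.1 rad); the robot touches nothing.
It fails at once if the gripper or arm touches the clip (contact force between clip and the fingers above 0.3 N or contact force between clip and the arm above 0.3 N).
It fails at once if the pick presses on the clip with more than 15 N (contact force between pick and clip above 15 N).
It fails at once if the pick presses on the plate or spindle with more than 15 N (contact force between pick and drive_head above 15 N).
It fails at once if the gripper or arm strikes the plate or spindle (contact force between drive_head and the fingers above 5 N or contact force between drive_head and the arm above 5 N).
It fails at once if a bystander is moved by more than 15 mm (distance of any of petri, cup, dropper from where it was at the start of the episode above 0.015 m).
It also fails if it takes over 54 s, if anything falls off the work surface, if the arm or the gripper's body presses on something with over 40 N, if the wrist force passes 120 N, or if a joint passes its speed limit or range.

## Working session

There is one attempt and no reset: what is moved stays moved. The work goes in short steps, Python scripts to look and compute and a tool call to move; the robot and the scene stay as the last step left them, time stands still between calls to the robot, and variables do not carry over. Pictures are saved under pics/ and viewed, at most 10 in all, crops included, and the job is handed in when it is done.

Besides the shell and the picture viewer there is one more tool, called by a JSON object that holds its "method" and its "body", one argument or row to a line. send_rows: Moves the arm, as the interface text tells. Its arguments: {"type":"object","properties":{"rows":{"type":"array"},"newtons":{"type":"number"}},"required":["rows"]}

```bash
mkdir -p pics; cat > h.py <<'E'
import numpy as np, cv2
from rig import arm
def snap(n,f=None):
    im=arm.snapshot(n)
    if f: cv2.imwrite('pics/'+f,im[:,:,::-1])
    return im
def w(n,p):
    T=np.array(arm.camera_params(n)['world_to_cam']); return np.linalg.inv(T)@np.r_[p,1]
def px(n,p):
    c=arm.camera_params(n);q=np.array(c['world_to_cam'])@np.r_[p,1];u=np.array(c['camera_matrix'])@q[:3];return u[:2]/u[2]
def ray(n,uv):
    c=arm.camera_params(n);T=np.linalg.inv(np.array(c['world_to_cam']));d=T[:3,:3]@np.linalg.inv(np.array(c['camera_matrix']))@np.r_[uv,1];return T[:3,3],d
def onz(n,uv,z):
    o,d=ray(n,uv);return o+d*(z-o[2])/d[2]
def tri(a,uva,b,uvb):
    (o1,d1),(o2,d2)=ray(a,uva),ray(b,uvb)
    s=np.linalg.lstsq(np.c_[d1,-d2],o2-o1,rcond=None)[0];p,q=o1+s[0]*d1,o2+s[1]*d2
    return (p+q)/2,np.linalg.norm(p-q)
E
python3 - <<'E'
from h import *
np.set_printoptions(precision=4,suppress=True)
for c in('side','top'):
    snap(c,c+'0.png'); print(c,np.linalg.inv(arm.camera_params(c)['world_to_cam'])[:3])
    for q in 'drive_head clip clip_eye pick pick_grip pick_stand stand_mouth petri cup dropper'.split():
        print(q,[(round(r['p'],2),w(c,r['at'])[:3]) for r in arm.place_of(c,q)[:2]])
print(arm.observe())
E
```

```text
side [[-0.9586 -0.0967  0.2678  0.2348]
 [-0.2846  0.351  -0.8921  0.8656]
 [-0.0078 -0.9314 -0.364   0.4707]]
drive_head [(0.85, array([ 0.5478,  0.1313, -0.0006])), (0.55, array([ 0.4319, -0.3692, -0.0004]))]
clip [(0.55, array([0.5464, 0.1298, 0.0092]))]
clip_eye [(0.44, array([0.5303, 0.1367, 0.0117]))]
pick [(0.83, array([ 0.4199, -0.1881,  0.044 ]))]
pick_grip [(0.62, array([ 0.4204, -0.1874,  0.083 ])), (0.31, array([ 0.4195, -0.1879,  0.0437]))]
pick_stand [(0.78, array([ 0.4252, -0.1857,  0.0014]))]
stand_mouth [(0.74, array([ 0.4179, -0.1859,  0.0384])), (0.45, array([0.6766, 0.1865, 0.0011]))]
petri [(0.58, array([0.3727, 0.0038, 0.0035]))]
cup [(0.71, array([ 0.4314, -0.3701, -0.001 ]))]
dropper [(0.66, array([0.677 , 0.1888, 0.0011]))]
top [[ 0.1156 -0.9661  0.231   0.2804]
 [-0.9933 -0.1129  0.0249 -0.0997]
 [ 0.002  -0.2324 -0.9726  1.1492]]
drive_head [(0.83, array([0.5493, 0.1359, 0.0007]))]
clip [(0.4, array([0.5464, 0.1322, 0.0054]))]
clip_eye [(0.15, array([ 0.4248, -0.1831,  0.0018]))]
pick [(0.67, array([ 0.423 , -0.1838,  0.0421])), (0.49, array([0.5333, 0.141 
[... 228 characters left out ...]
ri [(0.87, array([ 0.3694,  0.0057, -0.0015]))]
cup [(0.84, array([ 0.4245, -0.3664,  0.0026]))]
dropper [(0.55, array([0.6726, 0.1862, 0.0006]))]
{'t': 1.1, 'joints': array([68.3203, 28.1262, 89.3194, -0.001 , 62.5496, -6.0513]), 'qd': array([-0.0047, -0.0427,  0.0963,  0.0205, -0.0696,  0.0004]), 'joint_torque': array([ -0.0018, -61.8283, -26.1848,  -0.0002,   0.0004,   0.    ]), 'tool_pos': array([0.1684, 0.6019, 0.2453]), 'tcp_rot': array([[-0.963 ,  0.2694,  0.    ],
       [ 0.2694,  0.963 ,  0.0001],
       [-0.    ,  0.0001, -1.    ]]), 'wrist_force': array([-0.6654, -0.3448, -0.1059]), 'moment': array([-0.0085, -0.0272, -0.0298]), 'grip_force': 0.0, 'finger_gap': 1.0002300811339246}
```

View pictures.

View pics/side0.png

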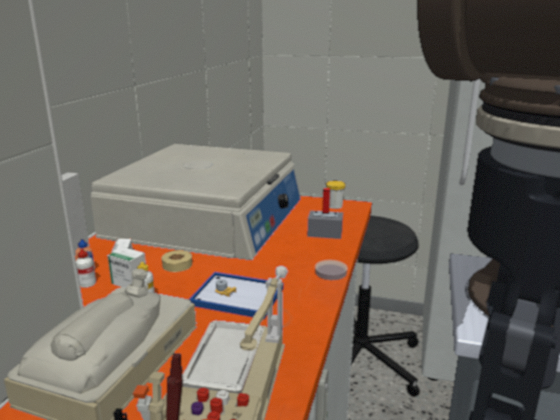

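View pics/top0.png

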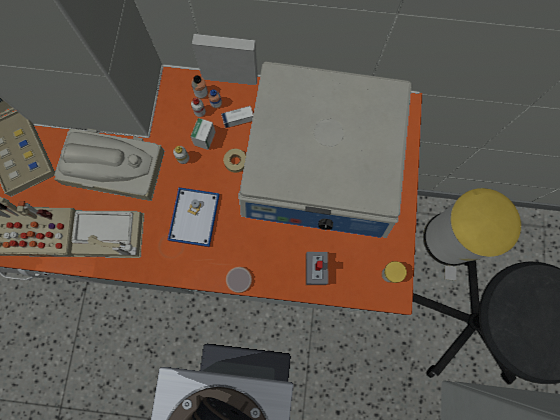

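```bash
python3 - <<'E'
import cv2,numpy as np
t=cv2.imread('pics/top0.png');s=cv2.imread('pics/side0.png')
f=lambda im,x,y,w,h,k:cv2.resize(im[y:y+h,x:x+w],None,fx=k,fy=k,interpolation=cv2.INTER_CUBIC)
a=f(t,160,180,80,75,5);b=f(t,295,240,80,60,5);c=f(s,185,260,100,60,4);d=f(s,295,170,100,75,4)
o=np.zeros((600,800,3),np.uint8)
for im,x,y in((a,0,0),(b,400,0),(d,400,300),(c,0,375)):
    h,w=im.shape[:2];h=min(h,600-y);o[y:y+h,x:x+w]=im[:h,:w]
cv2.imwrite('pics/crop.png',o)
E
```

```text
(no output)
```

View pics/crop.png

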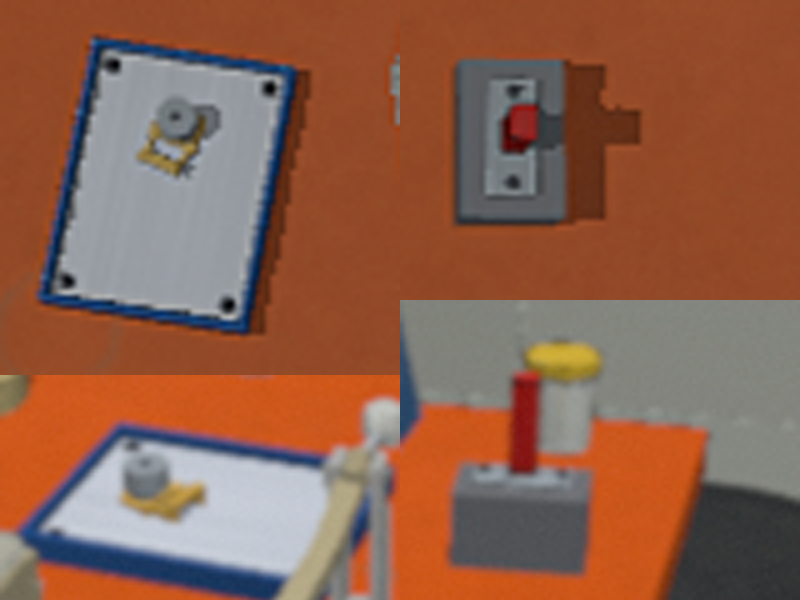

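```bash
python3 - <<'E'
from h import *
np.set_printoptions(precision=4,suppress=True)
P=[onz('top',(160+u/5,180+v/5),.014) for u,v in((95,40),(297,68),(248,330),(40,300))]
print('rim',P)
a=np.array(P);e=(a[0]+a[1]-a[2]-a[3])[:2];print('yaw plate',np.degrees(np.arctan2(e[1],e[0])),'len',np.linalg.norm(e)/2)
u=e/np.linalg.norm(e);c=a.mean(0)[:2];print('ctr',c,'spindle',c+u*.031)
print('spin top',onz('top',(160+177/5,180+118/5),.026))
S=[onz('top',(295+u/5,240+v/5),.045) for u,v in((57,60),(165,60),(165,222),(57,222))]
a=np.array(S);e=(a[0]+a[1]-a[2]-a[3])[:2];print('stand',a.mean(0),np.degrees(np.arctan2(e[1],e[0])),np.linalg.norm(e)/2)
print('bridge',[onz('top',(160+u/5,180+v/5),.018) for u,v in((141,157),(187,172))])
print('side: spin',onz('side',(185+150/4,260+(463-375)/4),.026), 'bridge',[onz('side',(185+u/4,260+(v-375)/4),.018) for u,v in((178,515),(203,490))])
print('siderim',[onz('side',(185+u/4,260+(v-375)/4),.014) for u,v in((122,427),(28,530))])
print('tri handle top',tri('top',(295+126/5,240+113/5),'side',(295+126/4,170+75/4)))
print('collar ctr top', onz('top',(295+112/5,240+137/5),.05), 'handle top',onz('top',(295+126/5,240+113/5),.11))
print('centrifuge front', [onz('top',q,z) for q in((242,216),(388,235)) for z in(0,)], 'tray right', onz('top',(140,235),0.03))
for q in((281,268),(248,342)): print('lamp ray side',[px('top',ray('side',q)[0]+s*ray('side',q)[1]) for s in(.3,.5,.6,.7,.8,.9)],[ (ray('side',q)[0]+s*ray('side',q)[1]) for s in(.5,.7,.9)])
E
```

```text
rim [array([0.5849, 0.1826, 0.014 ]), array([0.5822, 0.0779, 0.014 ]), array([0.4457, 0.0827, 0.014 ]), array([0.4487, 0.1877, 0.014 ])]
yaw plate -2.0637769800836687 len 0.13647691381921373
ctr [0.5154 0.1327] spindle [0.5464 0.1316]
spin top [0.5462 0.1321 0.026 ]
stand [ 0.4183 -0.1854  0.045 ] 5.445767462349325 0.07734855299862735
bridge [array([0.526 , 0.1486, 0.018 ]), array([0.521 , 0.1244, 0.018 ])]
side: spin [0.546  0.1342 0.026 ] bridge [array([0.5231, 0.1601, 0.018 ]), array([0.5201, 0.1371, 0.018 ])]
siderim [array([0.58  , 0.0859, 0.014 ]), array([0.5835, 0.1832, 0.014 ])]
tri handle top (array([ 0.4225, -0.1863,  0.1072]), np.float64(0.002218238631263445))
collar ctr top [ 0.4193 -0.1854  0.05  ] handle top [ 0.4232 -0.1859  0.11  ]
centrifuge front [array([0.5339, 0.0143, 0.    ]), array([ 0.5279, -0.3588,  0.    ])] tray right [0.4506 0.2542 0.03  ]
lamp ray side [array([-119.3898,  260.5679]), array([ 11.1876, 253.0285]), array([ 66.5412, 249.8324]), array([116.5503, 246.9449]), array([161.9533, 244.3234]), array([203.3586, 241.9327])] [array([0.3538, 0.4368, 0.2355]), array([0.4014, 0.2653, 0.1414]), array([0.4489, 0.0937, 0.0474])]
lamp ray side [array([-109.7454,  254.4068]), array([ 15.6076, 244.6322]), array([ 66.941 , 240.6293]), array([112.4332, 237.082 ]), array([153.0277, 233.9166]), array([189.4749, 231.0745])] [array([0.3781, 0.4719, 0.1673]), array([0.4354, 0.3145, 0.0459]), array([ 0.4927,  0.157 , -0.0754])]
```

{"method": "send_rows", "body": {
  "rows": [
    [[0.967,-0.633,0.229,0,0,-1,-1],[0.967,-0.633,0.229,0,0,-1,-1],[0.967,-0.633,0.229,0,0,-1,-1],[0.967,-0.633,0.229,0,0,-1,-1],[0.967,-0.633,0.229,0,0,-1,-1],[0.967,-0.633,0.229,0,0,-1,-1],[0.967,-0.633,0.229,0,0,-1,-1],[0.967,-0.633,0.229,0,0,-1,-1],[0.967,-0.633,0.229,0,0,-1,-1],[0.967,-0.633,0.229,0,0,-1,-1],[0.967,-0.633,0.229,0,0,-1,-1],[0.967,-0.633,0.229,0,0,-1,-1]]
  ]
}}

```text
t: 2.6
tool_pos: [0.401, 0.4495, 0.3005]
tcp_rot: [[0.373, 0.928, 0.0], [0.928, -0.373, 0.0], [0.0, 0.0, -1.0]]
wrist_force: [-0.3, 1.0, -0.3]
finger_gap: 1.001
grip_force: 0.0
```

{"method": "send_rows", "body": {
  "rows": [
    [[0.333,-1,0,0,0,-1,-1],[0.333,-1,0,0,0,-1,-1],[0.333,-1,0,0,0,-1,-1],[0.333,-1,0,0,0,-1,-1],[0.333,-1,0,0,0,-1,-1],[0.333,-1,0,0,0,-1,-1],[0.333,-1,0,0,0,-1,-1],[0.333,-1,0,0,0,-0.875,-1],[0.333,-1,0,0,0,0,-1],[0.333,-1,0,0,0,0,-1],[0.333,-1,0,0,0,0,-1],[0.333,-1,0,0,0,0,-1]]
  ]
}}

```text
t: 4.1
tool_pos: [0.4805, 0.2093, 0.3004]
tcp_rot: [[0.996, 0.094, 0.0], [0.094, -0.996, -0.0], [0.0, 0.0, -1.0]]
wrist_force: [0.6, -0.5, 0.1]
finger_gap: 1.003
grip_force: 0.0
```

{"method": "send_rows", "body": {
  "rows": [
    [[-0.148,-0.988,-0.2,0,0,0,-1],[-0.148,-0.988,-0.2,0,0,0,-1],[-0.148,-0.988,-0.2,0,0,0,-1],[-0.148,-0.988,-0.2,0,0,0,-1],[-0.148,-0.988,-0.2,0,0,0,-1],[-0.148,-0.988,-0.2,0,0,0,-1],[-0.148,-0.988,-0.2,0,0,0,-1],[-0.148,-0.988,-0.2,0,0,0,-1],[-0.148,-0.988,-0.2,0,0,0,-1],[-0.148,-0.988,-0.2,0,0,0,-1],[-0.148,-0.988,-0.2,0,0,0,-1],[-0.148,-0.988,-0.2,0,0,0,-1]]
  ]
}}

```text
t: 5.6
tool_pos: [0.4441, -0.028, 0.2521]
tcp_rot: [[0.996, 0.094, -0.0], [0.094, -0.996, -0.0], [-0.0, 0.0, -1.0]]
wrist_force: [-0.6, 1.1, 0.5]
finger_gap: 1.001
grip_force: 0.0
```

{"method": "send_rows", "body": {
  "rows": [
    [[-0.148,-0.988,-0.5,0,0,0,-1],[-0.148,-0.988,-0.5,0,0,0,-1],[-0.148,-0.988,-0.5,0,0,0,-1],[-0.148,-0.988,-0.5,0,0,0,-1],[-0.148,-0.988,-0.5,0,0,0,-1],[-0.148,-0.988,-0.5,0,0,0,-1],[-0.148,-0.988,-0.5,0,0,0,-1],[-0.148,-0.988,-0.5,0,0,0,-1],[0,0,0,0,0,0,-1]]
  ]
}}

```text
t: 6.72
tool_pos: [0.4203, -0.1858, 0.1718]
tcp_rot: [[0.996, 0.092, -0.001], [0.092, -0.996, 0.001], [-0.001, -0.001, -1.0]]
wrist_force: [0.4, 0.3, 0.1]
finger_gap: 0.998
grip_force: 0.0
```

```bash
python3 - <<'E'
from h import *
np.set_printoptions(precision=4,suppress=True)
s=snap('side');t=snap('top')
for c in('side','top'):
    for q in 'pick pick_grip'.split(): print(c,q,[(round(r['p'],2),w(c,r['at'])[:3]) for r in arm.place_of(c,q)[:1]])
a=cv2.resize(s[150:250,270:370],None,fx=4,fy=4,interpolation=2);b=cv2.resize(t[220:320,270:370],None,fx=4,fy=4,interpolation=2)
cv2.imwrite('pics/c2.png',np.hstack([a,b])[:,:,::-1]); o=arm.observe();print(o['tool_pos'],px('top',o['tool_pos']),px('side',o['tool_pos']))
E
```

```text
side pick [(0.8, array([ 0.4193, -0.1859,  0.0421]))]
side pick_grip [(0.7, array([ 0.4208, -0.1874,  0.0809]))]
top pick []
top pick_grip []
[ 0.4213 -0.1847  0.1727] [322.3533 259.7122] [327.3903 160.4764]
```

View pics/c2.png

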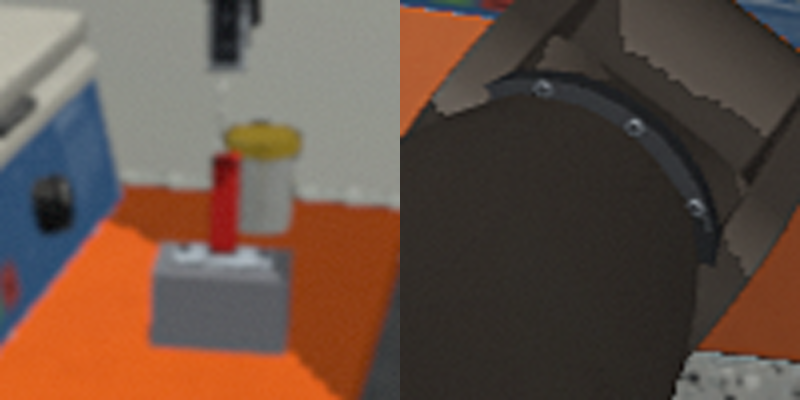

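{"method": "send_rows", "body": {
  "rows": [
    [[0,0,-0.7,0,0,0,-1],[0,0,-0.7,0,0,0,-1],[0,0,-0.7,0,0,0,-1],[0,0,-0.7,0,0,0,-1],[0,0,-0.7,0,0,0,-1],[0,0,-0.7,0,0,0,-1],[0,0,-0.65,0,0,0,-1],[0,0,0,0,0,0,0],[0,0,0,0,0,0,1],[0,0,0,0,0,0,1],[0,0,0,0,0,0,1],[0,0,0,0,0,0,1]]
  ],
  "newtons": 60
}}

```text
t: 8.52
tool_pos: [0.4213, -0.1853, 0.0756]
tcp_rot: [[0.996, 0.094, 0.001], [0.094, -0.996, -0.0], [0.001, 0.001, -1.0]]
wrist_force: [-0.5, -0.5, 4.6]
finger_gap: 0.133
grip_force: 58.5
```

{"method": "send_rows", "body": {
  "rows": [
    [[0,0,0,0,0,0,1],[0,0,0,0,0,0,1]]
  ]
}}

```text
t: 8.78
tool_pos: [0.4213, -0.1853, 0.0756]
tcp_rot: [[0.996, 0.094, 0.001], [0.094, -0.996, -0.0], [0.0, 0.0, -1.0]]
wrist_force: [-1.0, -0.5, 6.4]
finger_gap: 0.134
grip_force: 58.8
```

{"method": "send_rows", "body": {
  "rows": [
    [[0,0,0.25,0,0,0,1],[0,0,0.75,0,0,0,1],[0,0,1,0,0,0,1],[0,0,1,0,0,0,1],[0,0,1,0,0,0,1],[0,0,1,0,0,0,1],[0.167,1,0,0,0,0,1],[0.167,1,0,0,0,0,1],[0.167,1,0,0,0,0,1],[0.167,1,0,0,0,0,1],[0.167,1,0,0,0,0,1],[0.167,1,0,0,0,0,1]]
  ]
}}

```text
t: 10.28
tool_pos: [0.4411, -0.0645, 0.1754]
tcp_rot: [[0.996, 0.094, -0.0], [0.094, -0.996, -0.0], [-0.0, -0.0, -1.0]]
wrist_force: [0.2, -0.1, -0.1]
finger_gap: 0.132
grip_force: 58.4
```

{"method": "send_rows", "body": {
  "rows": [
    [[0.1,1,0,0,0,0,1],[0.1,1,0,0,0,0,1],[0.1,1,0,0,0,0,1],[0.1,1,0,0,0,0,1],[0.1,1,0,0,0,0,1],[0.1,1,0,0,0,0,1],[0.1,1,0,0,0,0,1],[0.1,1,0,0,0,0,1],[0,0,0,0,0,0,1]]
  ]
}}

```text
t: 11.4
tool_pos: [0.457, 0.0956, 0.1754]
tcp_rot: [[0.995, 0.095, -0.0], [0.095, -0.995, -0.0], [-0.0, 0.0, -1.0]]
wrist_force: [-0.0, -0.3, -0.9]
finger_gap: 0.129
grip_force: 58.5
```

```bash
python3 - <<'E'
from h import *
np.set_printoptions(precision=4,suppress=True)
s=snap('side')
print([(round(r['p'],2),w('side',r['at'])[:3]) for r in arm.place_of('side','pick')[:1]])
o=arm.observe();p=o['tool_pos'];print(p,o['wrist_force']);u=px('side',p).astype(int);print(u)
x0,y0=u[0]-40,u[1]-20
cv2.imwrite('pics/c3.png',cv2.resize(s[y0:y0+70,x0:x0+80],None,fx=8,fy=8,interpolation=2)[:,:,::-1]);print(x0,y0)
E
```

```text
[(0.83, array([0.4556, 0.0947, 0.1415]))]
[0.457  0.0946 0.1753] [ 0.5026 -0.0332 -0.6221]
[276 200]
236 180
```

View pics/c3.png

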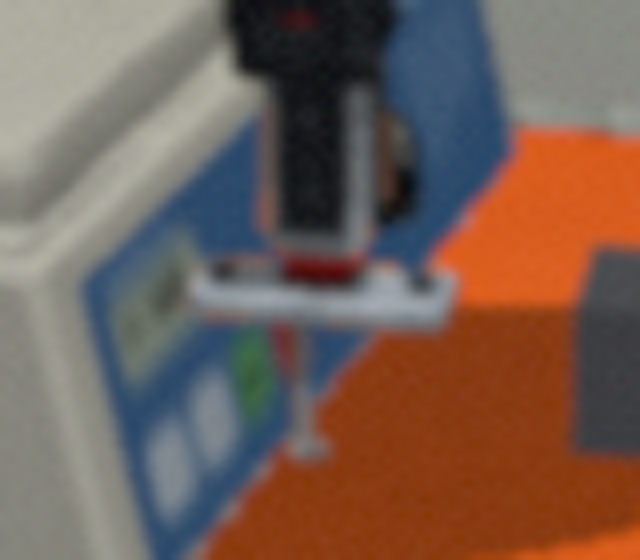

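```bash
python3 - <<'E'
from h import *
np.set_printoptions(precision=2,suppress=True)
o=arm.observe();p=np.array(o['tool_pos']);R=np.array(o['tcp_rot']);x=R[:,0];y=-R[:,1];z=np.array([0,0,1])
O=p+[0,0,-.03]
c=lambda a,b,d:(px('side',O+a*x+b*y+d*z)-[236,180])*8
for dz in(0,-.004):
  print('collar near-bottom corners',c(.028,.012,dz),c(-.028,.012,dz),'near-top',c(.028,.012,dz+.005),c(-.028,.012,.005+dz))
for s in(-.01,-.005,0,.005,.01): print(s,'foot',c(s,0,-.036),'mid',c(s,0,-.018),'toe end',c(s-.005,0,-.0346))
E
```

```text
collar near-bottom corners [183.34 308.05] [442.52 325.5 ] near-top [182.95 286.34] [442.68 303.56]
collar near-bottom corners [183.66 325.36] [442.39 342.98] near-top [183.27 303.72] [442.55 321.12]
-0.01 foot [368.33 451.95] mid [368.34 375.97] toe end [390.98 447.74]
-0.005 foot [345.74 450.3 ] mid [345.58 374.38] toe end [368.33 446.08]
0 foot [323.2  448.64] mid [322.87 372.79] toe end [345.73 444.43]
0.005 foot [300.71 446.99] mid [300.21 371.21] toe end [323.18 442.78]
0.01 foot [278.26 445.35] mid [277.6  369.63] toe end [300.67 441.14]
```

{"method": "send_rows", "body": {
  "rows": [
    [[0.308,0.203,0,0,0,0.914,1],[0.308,0.203,0,0,0,0.914,1],[0.308,0.203,0,0,0,0.914,1],[0.308,0.203,-0.4,0,0,0.914,1],[0.308,0.203,-0.4,0,0,0.914,1],[0.308,0.203,-0.5,0,0,0.914,1],[0.308,0.203,-0.5,0,0,0.914,1],[0.308,0.203,-0.5,0,0,0.914,1],[0.308,0.203,-0.5,0,0,0.914,1],[0.308,0.203,-0.5,0,0,0.914,1],[0,0,0,0,0,0,1],[0,0,0,0,0,0,1]]
  ],
  "newtons": 120
}}

```text
t: 13.0
tool_pos: [0.5187, 0.1349, 0.1095]
tcp_rot: [[0.203, 0.979, -0.0], [0.979, -0.203, -0.0], [-0.0, -0.0, -1.0]]
wrist_force: [0.7, 0.1, -0.5]
finger_gap: 0.123
grip_force: 116.9
```

```bash
cat > look.py <<'E'
from h import *
import sys
np.set_printoptions(precision=4,suppress=True)
s=snap('side');t=snap('top');o=arm.observe();p=o['tool_pos'];print(p,o['wrist_force'],o['t'],o['joints'])
cv2.imwrite('pics/'+sys.argv[1],np.hstack([cv2.resize(s[250:325,195:270],None,fx=7,fy=7,interpolation=2),cv2.resize(t[185:260,165:202],None,fx=7,fy=7,interpolation=2)])[:,:,::-1])
E
python3 look.py c4.png
```

```text
[0.5187 0.1351 0.1097] [ 0.46    0.0892 -1.3499] 13.1 [  7.5332  31.4648 109.4697  -0.0054  39.0376  19.1684]
```

View pics/c4.png

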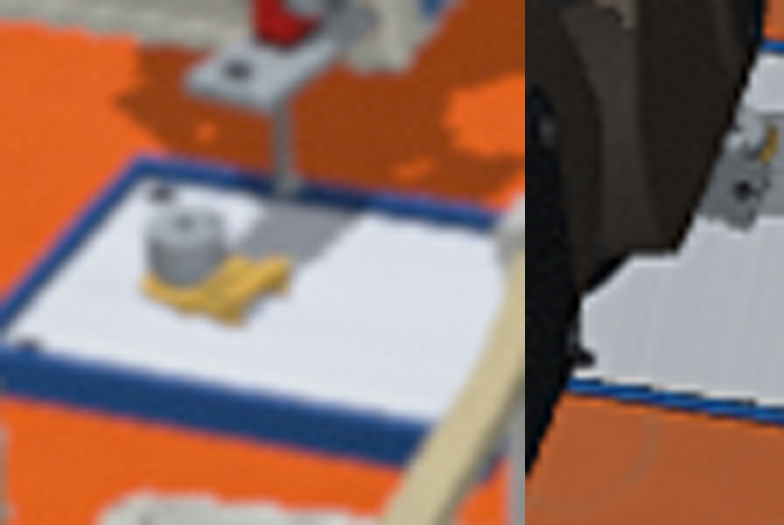

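```bash
python3 - <<'E'
from h import *
np.set_printoptions(precision=1,suppress=True)
f=lambda p:(px('side',p)-[195,250])*7
o=arm.observe();p=np.array(o['tool_pos']);R=np.array(o['tcp_rot'])
for s in(.003,.0045,.006): print('foot',s,f(p+R[:,0]*s+[0,0,-.0666]))
for C in((.5465,.1325),):
  print('headtop',f([*C,.026]),'headtop L/R',f([C[0]+.0105,C[1],.026]),f([C[0]-.0105,C[1],.026]))
  for a in(-11.5,-20,-5):
    c,s=np.cos(np.radians(a)),np.sin(np.radians(a))
    g=lambda x,y,z:f([C[0]+c*x-s*y,C[1]+s*x+c*y,.008+z])
    print(a,'bridge corners top out',g(-.026,-.011,.01),g(-.026,.011,.01),'in',g(-.02,-.011,.01),g(-.02,.011,.01),'arm tips',g(.009,-.013,0),g(.009,.013,0))
E
```

```text
foot 0.003 [283.4 185.4]
foot 0.0045 [280.2 188. ]
foot 0.006 [277.  190.6]
headtop [193.1 220.6] headtop L/R [154.9 215.1] [231.6 226.2]
-11.5 bridge corners top out [303.7 252.3] [257.7 291.7] in [283.7 246.9] [237.4 286. ] arm tips [194.5 251.6] [138.6 297.1]
-20 bridge corners top out [300.  260.5] [243.2 296.7] in [282.  253.6] [225.1 289.5] arm tips [203.5 251.3] [135.9 292.8]
-5 bridge corners top out [304.8 246. ] [267.7 287.2] in [283.6 241.9] [246.1 282.9] arm tips [187.6 252.2] [141.5 300.2]
```

```bash
cat > fit.py <<'E'
from h import *
from scipy.optimize import minimize
K=8
def mask(im):
    h=cv2.cvtColor(im,cv2.COLOR_RGB2HSV); return (cv2.inRange(h,(15,90,80),(35,255,255))>0)
def hull(m,n,off,pts,val):
    q=np.array([(px(n,p)-off)*K for p in pts]); cv2.fillConvexPoly(m,cv2.convexHull(q.astype(np.float32)).astype(np.int32),val)
def render(n,off,sh,C,a):
    m=np.zeros((sh[0]*K,sh[1]*K),np.float32);c,s=np.cos(a),np.sin(a)
    W=lambda x,y,z:[C[0]+c*x-s*y,C[1]+s*x+c*y,.008+z]
    box=lambda x0,x1,y0,y1,z0,z1:[W(x,y,z) for x in(x0,x1) for y in(y0,y1) for z in(z0,z1)]
    for b in((-.026,.0,-.011,-.008,0,.005),(-.026,.0,.008,.011,0,.005),(-.012,-.008,-.01,.01,0,.005),(-.026,-.02,-.011,.011,.0,.010),
             (-.009,.009,.0085,.013,0,.005),(-.009,.009,-.013,-.0085,0,.005)): hull(m,n,off,box(*b),1)
    th=np.linspace(0,6.28,24); hull(m,n,off,[[C[0]+.0105*np.cos(t),C[1]+.0105*np.sin(t),.008+z] for t in th for z in(.0065,.018)],0)
    return cv2.resize(m,(sh[1],sh[0]),interpolation=cv2.INTER_AREA)
jobs=[('side',cv2.imread('pics/side0.png')[:,:,::-1],(205,275,250,310)),('top',cv2.imread('pics/top0.png')[:,:,::-1],(180,195,215,222))]
for n,im,(x0,y0,x1,y1) in jobs:
    m=mask(np.ascontiguousarray(im[y0:y1,x0:x1])).astype(np.float32);off=np.array([x0,y0]);best=[]
    print(n,m.sum())
    for a in range(-40,21,4):
        r=minimize(lambda v:((render(n,off,m.shape,(.5465+v[0]/1e3,.1325+v[1]/1e3),np.radians(a))-m)**2).sum(),[0,0],method='Nelder-Mead',options=dict(initial_simplex=[[0,0],[3,0],[0,3]],maxiter=30))
        best.append((round(r.fun,1),a,r.x.round(1)))
    print(sorted(best,key=lambda b:b[0])[:4])
E
python3 fit.py
```

```text
side 86.0Traceback (most recent call last):
  File "fit.py", line 21, in <module>
    r=minimize(lambda v:((render(n,off,m.shape,(.5465+v[0]/1e3,.1325+v[1]/1e3),np.radians(a))-m)**2).sum(),[0,0],method='Nelder-Mead',options=dict(initial_simplex=[[0,0],[3,0],[0,3]],maxiter=30))
    res = _minimize_neldermead(fun, x0, args, callback, bounds=bounds,
                               **options)
    fsim[j] = func(sim[j])
              ~~~~^^^^^^^^
    fx = function(np.copy(x), *(wrapper_args + args))
  File "fit.py", line 21, in <lambda>
    r=minimize(lambda v:((render(n,off,m.shape,(.5465+v[0]/1e3,.1325+v[1]/1e3),np.radians(a))-m)**2).sum(),[0,0],method='Nelder-Mead',options=dict(initial_simplex=[[0,0],[3,0],[0,3]],maxiter=30))
                          ~~~~~~^^^^^^^^^^^^^^^^^^^^^^^^^^^^^^^^^^^^^^^^^^^^^^^^^^^^^^^^^^^^^
  File "fit.py", line 14, in render
    th=np.linspace(0,6.28,24); hull(m,n,off,[[C[0]+.0105*np.cos(t),C[1]+.0105*np.sin(t),.008+z] for t in th for z in(.0065,.018)],0)
                               ~~~~^^^^^^^^^^^^^^^^^^^^^^^^^^^^^^^^^^^^^^^^^^^^^^^^^^^^^^^^^^^^^^^^^^^^^^^^^^^^^^^^^^^^^^^^^^^^^^^^^
  File "fit.py", line 7, in hull
    q=np.array([(px(n,p)-off)*K for p in pts]); cv2.fillConvexPoly(m,cv2.convexHull(q.astype(np.float32)).astype(np.int32),val)
                 ~~^^^^^
  File "h.py", line 10, in px
    c=arm.camera_params(n);q=np.array(c['world_to_cam'])@np.r_[p,1];u=np.array(c['camera_matrix'])@q[:3];return u[:2]/u[2]
ValueError: time passes only in moves, steps and waits
```

```bash
sed -i 's/^def w(/CP={n:arm.camera_params(n) for n in("side","top")}\ndef w(/; s/c=arm.camera_params(n)/c=CP[n]/' h.py; timeout 200 python3 fit.py; python3 -c "
from rig import arm;print(arm.observe()['t'])"
```

```text
side 86.0
[(np.float64(50.8), -32, array([ 1.4, -1.8])), (np.float64(51.3), -28, array([ 2.1, -0.7])), (np.float64(51.5), -24, array([ 2.6, -1.7])), (np.float64(51.6), -16, array([3.8, 0.1]))]
top 46.0
[(np.float64(15.4), -16, array([1.5, 0.4])), (np.float64(17.0), -20, array([ 1.2, -0.1])), (np.float64(17.5), -12, array([1.4, 1.1])), (np.float64(19.6), -24, array([ 0.8, -0.3]))]
13.1
```

{"method": "send_rows", "body": {
  "rows": [
    [[0.11,0.045,-0.5,0,0,-0.54,1],[0.105,0.045,-0.4,0,0,0,1],[0,0,-0.2,0,0,0,1],[0.096,-0.028,0,0,0,0,1],[0.096,-0.028,0,0,0,0,1],[0.096,-0.028,0,0,0,0,1],[0.048,-0.014,0,0,0,0,1],[0,0,0,0,0,0,1]]
  ]
}}

```text
t: 14.1
tool_pos: [0.5299, 0.1352, 0.0873]
tcp_rot: [[0.273, 0.962, 0.0], [0.962, -0.273, -0.0], [0.0, 0.0, -1.0]]
wrist_force: [-0.6, -0.5, -1.4]
finger_gap: 0.127
grip_force: 116.8
```

```bash
python3 look.py c5.png
```

```text
[0.5298 0.1352 0.0873] [-0.0517  0.1281 -1.2175] 14.2 [  7.3998  34.141  108.7737  -0.0046  37.0819  23.2313]
```

View pics/c5.png

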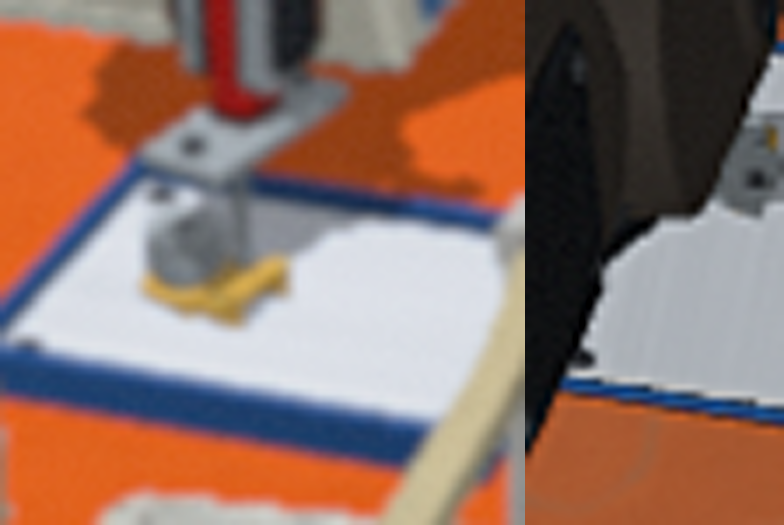

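{"method": "send_rows", "body": {
  "rows": [
    [[0.024,-0.007,0,0,0,0,1],[0.024,-0.007,0,0,0,0,1],[0.024,-0.007,0,0,0,0,1],[0.024,-0.007,0,0,0,0,1]]
  ]
}}

```text
t: 14.7
tool_pos: [0.5318, 0.1347, 0.0873]
tcp_rot: [[0.273, 0.962, 0.0], [0.962, -0.273, -0.0], [-0.0, 0.0, -1.0]]
wrist_force: [-0.9, -0.8, -0.2]
finger_gap: 0.121
grip_force: 116.8
```

{"method": "send_rows", "body": {
  "rows": [
    [[0.024,-0.007,0,0,0,0,1],[0.024,-0.007,0,0,0,0,1],[0,0,0,0,0,0,1]]
  ]
}}

```text
t: 15.08
tool_pos: [0.5327, 0.1344, 0.0873]
tcp_rot: [[0.273, 0.962, 0.0], [0.962, -0.273, -0.0], [-0.0, 0.0, -1.0]]
wrist_force: [-1.2, 0.6, -0.6]
finger_gap: 0.121
grip_force: 116.8
```

{"method": "send_rows", "body": {
  "rows": [
    [[0.024,-0.007,0,0,0,0,1],[0.024,-0.007,0,0,0,0,1],[0,0,0,0,0,0,1]]
  ]
}}

```text
t: 15.45
tool_pos: [0.5337, 0.1341, 0.0873]
tcp_rot: [[0.273, 0.962, 0.0], [0.962, -0.273, -0.0], [0.0, 0.0, -1.0]]
wrist_force: [-0.7, 0.6, -0.6]
finger_gap: 0.123
grip_force: 116.8
```

{"method": "send_rows", "body": {
  "rows": [
    [[0.024,-0.007,0,0,0,0,1],[0.024,-0.007,0,0,0,0,1],[0,0,0,0,0,0,1]]
  ]
}}

```text
t: 15.82
tool_pos: [0.5347, 0.1338, 0.0873]
tcp_rot: [[0.273, 0.962, 0.0], [0.962, -0.273, -0.0], [0.0, 0.0, -1.0]]
wrist_force: [0.3, 0.4, -0.7]
finger_gap: 0.123
grip_force: 116.8
```

{"method": "send_rows", "body": {
  "rows": [
    [[0.024,-0.007,0,0,0,0,1],[0.024,-0.007,0,0,0,0,1],[0,0,0,0,0,0,1]]
  ]
}}

```text
t: 16.2
tool_pos: [0.5356, 0.1335, 0.0873]
tcp_rot: [[0.273, 0.962, 0.0], [0.962, -0.273, -0.0], [-0.0, 0.0, -1.0]]
wrist_force: [-0.2, -0.8, -0.3]
finger_gap: 0.123
grip_force: 116.8
```

{"method": "send_rows", "body": {
  "rows": [
    [[0.024,-0.007,0,0,0,0,1],[0,0,0,0,0,0,1]]
  ]
}}

```text
t: 16.45
tool_pos: [0.5361, 0.1334, 0.0873]
tcp_rot: [[0.273, 0.962, 0.0], [0.962, -0.273, -0.0], [0.0, 0.0, -1.0]]
wrist_force: [-0.2, 0.1, 0.4]
finger_gap: 0.119
grip_force: 116.8
```

{"method": "send_rows", "body": {
  "rows": [
    [[0.024,-0.007,0,0,0,0,1],[0,0,0,0,0,0,1]]
  ]
}}

```text
t: 16.7
tool_pos: [0.5366, 0.1333, 0.0873]
tcp_rot: [[0.273, 0.962, 0.0], [0.962, -0.273, -0.0], [-0.0, 0.0, -1.0]]
wrist_force: [-0.1, 0.2, -0.4]
finger_gap: 0.126
grip_force: 116.8
```

{"method": "send_rows", "body": {
  "rows": [
    [[0.024,-0.007,0,0,0,0,1],[0,0,0,0,0,0,1]]
  ]
}}

```text
t: 16.95
tool_pos: [0.5371, 0.1331, 0.0873]
tcp_rot: [[0.273, 0.962, 0.0], [0.962, -0.273, -0.0], [-0.0, 0.0, -1.0]]
wrist_force: [0.2, -0.1, -2.0]
finger_gap: 0.12
grip_force: 116.8
```

```bash
python3 look.py c6.png
```

```text
[0.537  0.1331 0.0873] [ 0.1598  0.8043 -0.8619] 17.05 [  7.0838  34.5079 107.8478  -0.0062  37.6392  22.9146]
```

View pics/c6.png

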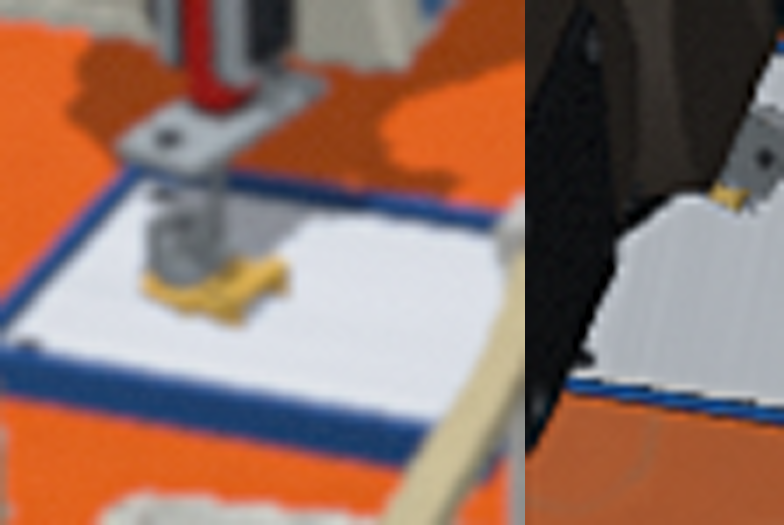

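```bash
python3 - <<'E'
from h import *
np.set_printoptions(precision=4,suppress=True)
g=lambda u,v,z:onz('side',(195+u/7,250+v/7),z)
H=g(186,222,.026);print('head',H)
for v in(262,266,270):
  F=g(211,v,.0207);d=(F-H)[:2];print(v,F,d,'clip x,y',d@[.961,-.276],d@[.276,.961])
o=arm.observe();p=np.array(o['tool_pos'])
for s in(.003,.005,.007): q=p+np.array(o['tcp_rot'])[:,0]*s;q[2]=.0207;print(s,(px('side',q)-[195,250])*7,q)
E
```

```text
head [0.548  0.1336 0.026 ]
262 [0.538  0.1423 0.0207] [-0.01    0.0086] clip x,y -0.011952470924142245 0.005518397472546566
266 [0.5373 0.1441 0.0207] [-0.0107  0.0105] clip x,y -0.013169205283956781 0.007108469685162756
270 [0.5366 0.146  0.0207] [-0.0114  0.0123] clip x,y -0.014380869301817834 0.008691915792595109
0.003 [220.6511 250.1415] [0.5378 0.136  0.0207]
0.005 [215.8858 253.518 ] [0.5384 0.1379 0.0207]
0.007 [211.1036 256.9065] [0.5389 0.1399 0.0207]
```

```bash
python3 - <<'E'
from h import *
a=cv2.imread('pics/side0.png').astype(int);b=snap('side','side7.png')[:,:,::-1].astype(int)
for r in range(272,297): print(r,' '.join('%4d'%v for v in (b-a)[r,214:240].sum(1)//3),'|',' '.join('%3d'%v for v in b[r,218:234].sum(1)//3))
E
```

```text
272   10   25   27   29   36   45   53   59   58   50   39   27   14    0  -16  -22  -31  -31  -30  -31  -32  -28  -25  -30  -33  -28 | 145 154 163 169 169 165 154 139 124 109  95  86  80  74  75  77
273    4   20   28   32   37   44   52   54   51   36   18    6   -9  -23  -30  -39  -36  -35  -33  -30  -32  -31  -30  -30  -30  -31 | 128 138 148 155 156 144 127 114 102  91  84  79  83  79  77  76
274    8   16   21   24   32   38   47   47   48   34   17    1   -8  -23  -33  -31  -34  -34  -33  -32  -34  -37  -35  -33  -32  -28 | 100 110 119 125 128 116 104  94  87  80  74  79  77  75  78  80
275    9   10   12   13   15   19   24   23   24   17   14   12   10   -3  -18  -22  -25  -26  -25  -28  -29  -31  -35  -33  -30  -33 |  98 100 101  97  94  85  83  85  82  71  59  61  62  64  69  71
276   15   18   14   12   10    4   -9  -22  -25  -24  -21   -9    1   -3  -10  -17  -15  -18  -17  -19  -21  -26  -26  -30  -27  -27 | 109 111 107  98  92  87  82  83  82  71  58  52  52  52  54  55
277   17   22   16   12    7  -11  -35  -47  -49  -50  -54  -50  -45  -37  -34  -30  -27  -27  -19  
[... 3199 characters left out ...]
  22   23   25   23   22   19   19 | 173 157 141 134 131 131 135 138 135 128 125 127 133 147 173 201
294   20   21   22   24   20   21   16   17   14   15   16   14   14   12   13   12   16   18   21   23   23   22   20   22   19   21 | 207 188 164 148 144 146 143 134 125 117 116 129 147 171 196 218
295   20   18   20   21   22   25   24   21   21   21   18   19   15   15   15   15   17   22   22   22   21   21   20   21   21   20 | 225 219 206 194 191 192 179 159 139 130 128 142 169 200 215 222
296   20   20   19   20   21   22   24   25   21   24   23   21   22   20   19   20   22   23   20   21   20   20   22   21   21   20 | 226 226 224 222 221 222 215 200 185 173 168 174 194 216 224 224
```

{"method": "send_rows", "body": {
  "rows": [
    [[0.024,-0.007,0,0,0,0,1],[0,0,0,0,0,0,1]]
  ]
}}

```text
t: 17.35
tool_pos: [0.5373, 0.133, 0.0872]
tcp_rot: [[0.273, 0.962, -0.0], [0.962, -0.273, -0.0], [-0.0, -0.0, -1.0]]
wrist_force: [-1.3, 1.2, -0.6]
finger_gap: 0.126
grip_force: 117.0
```

{"method": "send_rows", "body": {
  "rows": [
    [[0.024,-0.007,0,0,0,0,1],[0,0,0,0,0,0,1]]
  ]
}}

```text
t: 17.6
tool_pos: [0.5376, 0.1329, 0.0872]
tcp_rot: [[0.273, 0.962, -0.001], [0.962, -0.273, -0.0], [-0.0, -0.001, -1.0]]
wrist_force: [-3.3, 1.0, 0.8]
finger_gap: 0.12
grip_force: 117.1
```

{"method": "send_rows", "body": {
  "rows": [
    [[0.024,-0.007,0,0,0,0,1],[0,0,0,0,0,0,1]]
  ]
}}

```text
t: 17.85
tool_pos: [0.5379, 0.1328, 0.0872]
tcp_rot: [[0.273, 0.962, -0.001], [0.962, -0.273, -0.0], [-0.0, -0.001, -1.0]]
wrist_force: [-5.3, 2.0, 1.7]
finger_gap: 0.123
grip_force: 117.3
```

{"method": "send_rows", "body": {
  "rows": [
    [[-0.115,0.03,0,0,0,0,1],[-0.1,0.03,0,0,0,0,1],[0,0,-0.05,0,0,0,1],[0,0,-0.05,0,0,0,1],[0,0,0,0,0,0,1]]
  ]
}}

```text
t: 18.48
tool_pos: [0.5342, 0.1339, 0.0852]
tcp_rot: [[0.273, 0.962, 0.0], [0.962, -0.273, -0.0], [-0.0, 0.0, -1.0]]
wrist_force: [0.6, -0.2, -1.4]
finger_gap: 0.124
grip_force: 117.0
```

{"method": "send_rows", "body": {
  "rows": [
    [[0,0,-0.04,0,0,0,1],[0,0,-0.04,0,0,0,1],[0,0,0,0,0,0,1]]
  ]
}}

```text
t: 18.85
tool_pos: [0.5341, 0.1339, 0.0836]
tcp_rot: [[0.273, 0.962, -0.0], [0.962, -0.273, -0.0], [-0.0, -0.0, -1.0]]
wrist_force: [-0.1, 0.4, -0.9]
finger_gap: 0.12
grip_force: 117.0
```

{"method": "send_rows", "body": {
  "rows": [
    [[0,0,-0.04,0,0,0,1],[0,0,0,0,0,0,1]]
  ]
}}

```text
t: 19.1
tool_pos: [0.5342, 0.1339, 0.0829]
tcp_rot: [[0.273, 0.962, 0.0], [0.962, -0.273, -0.0], [-0.0, 0.0, -1.0]]
wrist_force: [0.7, -0.8, -0.6]
finger_gap: 0.119
grip_force: 117.0
```

{"method": "send_rows", "body": {
  "rows": [
    [[0,0,-0.05,0,0,0,1],[0,0,-0.05,0,0,0,1],[0,0,0,0,0,0,1]]
  ]
}}

```text
t: 19.48
tool_pos: [0.5341, 0.1339, 0.0808]
tcp_rot: [[0.273, 0.962, -0.0], [0.962, -0.273, -0.0], [-0.0, -0.0, -1.0]]
wrist_force: [-0.2, -0.7, -1.1]
finger_gap: 0.124
grip_force: 117.0
```

{"method": "send_rows", "body": {
  "rows": [
    [[0,0,-0.05,0,0,0,1],[0,0,-0.04,0,0,0,1],[0,0,0,0,0,0,1]]
  ]
}}

```text
t: 19.85
tool_pos: [0.5341, 0.1339, 0.079]
tcp_rot: [[0.273, 0.962, -0.0], [0.962, -0.273, -0.0], [-0.0, -0.0, -1.0]]
wrist_force: [0.3, -0.2, -0.0]
finger_gap: 0.119
grip_force: 117.0
```

{"method": "send_rows", "body": {
  "rows": [
    [[0,0,-0.04,0,0,0,1],[0,0,-0.04,0,0,0,1],[0,0,0,0,0,0,1]]
  ]
}}

```text
t: 20.23
tool_pos: [0.5341, 0.1339, 0.0774]
tcp_rot: [[0.273, 0.962, -0.0], [0.962, -0.273, -0.0], [-0.0, -0.0, -1.0]]
wrist_force: [-0.3, -0.0, -1.0]
finger_gap: 0.125
grip_force: 117.0
```

{"method": "send_rows", "body": {
  "rows": [
    [[-0.048,0.014,0,0,0,0,1],[-0.048,0.014,0,0,0,0,1],[-0.048,0.014,0,0,0,0,1],[0,0,0,0,0,0,1]]
  ]
}}

```text
t: 20.72
tool_pos: [0.5316, 0.1347, 0.0776]
tcp_rot: [[0.273, 0.962, 0.001], [0.962, -0.273, -0.0], [0.0, 0.001, -1.0]]
wrist_force: [2.4, -1.3, -2.1]
finger_gap: 0.124
grip_force: 116.9
```

{"method": "send_rows", "body": {
  "rows": [
    [[-0.048,0.014,0,0,0,0,1],[-0.024,0.007,0,0,0,0,1],[0,0,0,0,0,0,1]]
  ]
}}

```text
t: 21.1
tool_pos: [0.5305, 0.1352, 0.0777]
tcp_rot: [[0.273, 0.962, 0.002], [0.962, -0.273, 0.0], [0.001, 0.002, -1.0]]
wrist_force: [5.0, -1.3, -1.6]
finger_gap: 0.122
grip_force: 117.1
```

{"method": "send_rows", "body": {
  "rows": [
    [[-0.048,0.014,0,0,0,0,1],[-0.024,0.007,0,0,0,0,1],[0,0,0,0,0,0,1]]
  ]
}}

```text
t: 21.48
tool_pos: [0.5294, 0.1355, 0.0778]
tcp_rot: [[0.273, 0.962, 0.003], [0.962, -0.273, 0.0], [0.001, 0.003, -1.0]]
wrist_force: [6.6, -2.5, -2.0]
finger_gap: 0.128
grip_force: 116.9
```

{"method": "send_rows", "body": {
  "rows": [
    [[-0.048,0.014,0,0,0,0,1],[-0.024,0.007,0,0,0,0,1],[0,0,0,0,0,0,1]]
  ]
}}

```text
t: 21.85
tool_pos: [0.5282, 0.1358, 0.0778]
tcp_rot: [[0.273, 0.962, 0.003], [0.962, -0.273, 0.0], [0.001, 0.003, -1.0]]
wrist_force: [6.8, -3.5, -1.2]
finger_gap: 0.122
grip_force: 116.9
```

{"method": "send_rows", "body": {
  "rows": [
    [[-0.047,0.017,0,0,0,0,1],[-0.047,0.017,0,0,0,0,1],[0,0,0,0,0,0,1]]
  ]
}}

```text
t: 22.22
tool_pos: [0.5258, 0.1366, 0.0777]
tcp_rot: [[0.273, 0.962, 0.002], [0.962, -0.273, -0.0], [0.0, 0.002, -1.0]]
wrist_force: [3.6, -2.4, -1.0]
finger_gap: 0.126
grip_force: 117.5
```

{"method": "send_rows", "body": {
  "rows": [
    [[-0.047,0.017,0,0,0,0,1],[-0.047,0.017,0,0,0,0,1],[0,0,0,0,0,0,1]]
  ]
}}

```text
t: 22.6
tool_pos: [0.5228, 0.1374, 0.0775]
tcp_rot: [[0.273, 0.962, -0.001], [0.962, -0.273, -0.0], [-0.0, -0.001, -1.0]]
wrist_force: [1.9, -1.4, -0.3]
finger_gap: 0.123
grip_force: 117.6
```

{"method": "send_rows", "body": {
  "rows": [
    [[-0.071,0.024,0,0,0,0,1],[-0.071,0.024,0,0,0,0,1],[-0.071,0.024,0,0,0,0,1],[-0.071,0.024,0,0,0,0,1],[-0.071,0.024,0,0,0,0,1],[-0.071,0.024,0,0,0,0,1]]
  ]
}}

```text
t: 23.35
tool_pos: [0.5146, 0.1403, 0.0775]
tcp_rot: [[0.273, 0.962, 0.0], [0.962, -0.273, -0.0], [-0.0, 0.0, -1.0]]
wrist_force: [0.1, 0.1, -0.6]
finger_gap: 0.124
grip_force: 117.6
```

{"method": "send_rows", "body": {
  "rows": [
    [[-0.071,0.024,0,0,0,0,1],[-0.071,0.024,0,0,0,0,1],[-0.071,0.024,0,0,0,0,1],[-0.071,0.024,0,0,0,0,1],[-0.071,0.024,0,0,0,0,1],[-0.071,0.024,0,0,0,0,1],[-0.071,0.024,0,0,0,0,1],[-0.071,0.024,0,0,0,0,1],[0,0,0,0,0,0,1],[0,0,0,0,0,0,1]]
  ]
}}

```text
t: 24.6
tool_pos: [0.5034, 0.1441, 0.0775]
tcp_rot: [[0.273, 0.962, 0.0], [0.962, -0.273, -0.0], [-0.0, 0.0, -1.0]]
wrist_force: [-0.1, -0.2, 0.1]
finger_gap: 0.122
grip_force: 117.6
```

```bash
python3 look.py c8.png; python3 - <<'E'
from h import *
for q in('clip','drive_head'): print(q,[(round(r['p'],2),w('side',r['at'])[:3].round(4)) for r in arm.place_of('side',q)[:2]])
E
```

```text
[0.5034 0.1441 0.0775] [-0.4887 -0.1482 -0.9583] 24.7 [  8.7421  33.8201 112.3848  -0.0055  33.7911  24.5797]
clip [(0.6, array([0.5175, 0.1397, 0.0095]))]
drive_head [(0.79, array([ 0.5477,  0.1346, -0.0008]))]
```

View pics/c8.png

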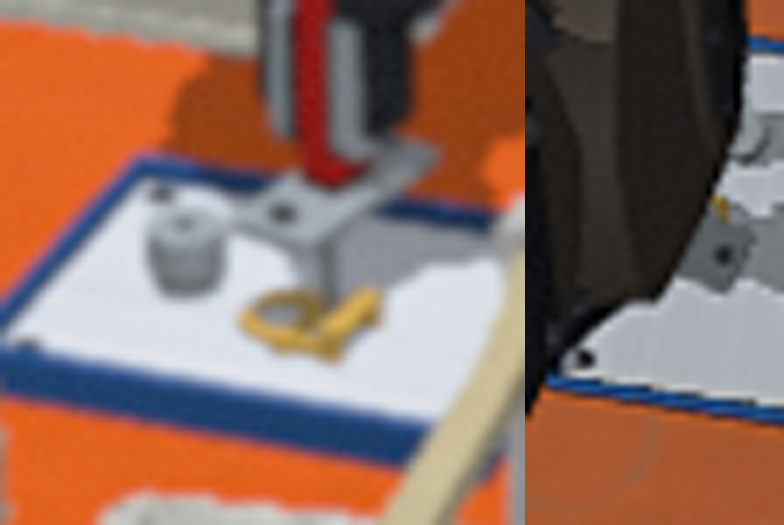

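{"method": "send_rows", "body": {
  "rows": [
    [[0.095,-0.03,0,0,0,0,1],[0,0,0,0,0,0,1],[0,0,0.1,0,0,0,1],[0,0,0.2,0,0,0,1],[0,0,0.3,0,0,0,1],[0,0,0.4,0,0,0,1],[0,0,0,0,0,0,1]]
  ]
}}

```text
t: 25.68
tool_pos: [0.5055, 0.1436, 0.0983]
tcp_rot: [[0.273, 0.962, 0.001], [0.962, -0.273, 0.0], [0.001, 0.001, -1.0]]
wrist_force: [0.1, -0.2, -0.8]
finger_gap: 0.125
grip_force: 117.6
```

```bash
python3 - <<'E'
from h import *
snap('side','side9.png')
for q in('clip','pick'): print(q,[(round(r['p'],2),w('side',r['at'])[:3].round(4)) for r in arm.place_of('side',q)[:2]])
print(arm.observe()['wrist_force'])
E
```

```text
clip [(0.42, array([0.5174, 0.1424, 0.0099])), (0.26, array([0.5079, 0.142 , 0.0646]))]
pick [(0.67, array([0.5041, 0.1433, 0.0675]))]
[ 0.53030044  0.38977102 -0.86497867]
```

{"method": "send_rows", "body": {
  "rows": [
    [[0,0,1,0,0,0,1],[0,0,1,0,0,0,1],[0,0,1,0,0,0,1],[-0.248,-0.967,0.8,0,0,-0.955,1],[-0.248,-0.967,0,0,0,-0.955,1],[-0.248,-0.967,0,0,0,-0.955,1],[-0.248,-0.967,0,0,0,-0.955,1],[-0.248,-0.967,0,0,0,-0.955,1],[-0.248,-0.967,0,0,0,-0.955,1],[-0.248,-0.967,0,0,0,-0.955,1],[-0.248,-0.967,0,0,0,-0.955,1],[-0.248,-0.967,0,0,0,-0.955,1]]
  ]
}}

```text
t: 27.32
tool_pos: [0.4603, -0.0312, 0.1733]
tcp_rot: [[0.996, 0.09, -0.0], [0.09, -0.996, 0.0], [-0.0, -0.0, -1.0]]
wrist_force: [0.6, -0.8, -0.8]
finger_gap: 0.121
grip_force: 117.6
```

{"method": "send_rows", "body": {
  "rows": [
    [[-0.248,-0.967,0,0,0,0,1],[-0.248,-0.967,0,0,0,0,1],[-0.248,-0.967,0,0,0,0,1],[-0.248,-0.967,0,0,0,0,1],[-0.248,-0.967,0,0,0,0,1],[-0.248,-0.967,0,0,0,0,1],[-0.248,-0.967,0,0,0,0,1],[-0.248,-0.967,0,0,0,0,1],[0,0,0,0,0,0,1]]
  ]
}}

```text
t: 28.45
tool_pos: [0.4207, -0.186, 0.1733]
tcp_rot: [[0.996, 0.093, -0.0], [0.093, -0.996, 0.0], [-0.0, -0.0, -1.0]]
wrist_force: [1.1, 0.2, -0.6]
finger_gap: 0.124
grip_force: 117.6
```

```bash
python3 - <<'E'
from h import *
snap('side','side10.png')
for q in('clip','pick','stand_mouth'): print(q,[(round(r['p'],2),w('side',r['at'])[:3].round(4)) for r in arm.place_of('side',q)[:2]])
o=arm.observe();p=np.array(o['tool_pos']);print(p,o['wrist_force'],o['tcp_rot'][:2])
E
```

```text
clip [(0.7, array([0.5178, 0.1433, 0.0082]))]
pick [(0.64, array([ 0.4233, -0.1835,  0.1418])), (0.3, array([0.5053, 0.145 , 0.0163]))]
stand_mouth [(0.97, array([ 0.4193, -0.1858,  0.0424])), (0.62, array([ 0.4254, -0.1852, -0.0009]))]
[ 0.42092976 -0.18473631  0.1734089 ] [ 0.50217813 -0.09552386 -1.15340191] [[ 9.95505833e-01  9.46999692e-02 -2.29337835e-04]
 [ 9.46999985e-02 -9.95505849e-01  1.20475170e-04]]
```

{"method": "send_rows", "body": {
  "rows": [
    [[0.02,-0.03,-0.75,0,0,0,1],[0,0,-0.75,0,0,0,1],[0,0,-0.75,0,0,0,1],[0,0,-0.75,0,0,0,1],[0,0,-0.25,0,0,0,1],[0,0,-0.25,0,0,0,1],[0,0,0,0,0,0,1]]
  ]
}}

```text
t: 29.52
tool_pos: [0.4214, -0.1858, 0.1035]
tcp_rot: [[0.996, 0.094, -0.0], [0.094, -0.996, -0.0], [-0.0, 0.0, -1.0]]
wrist_force: [0.7, -0.4, -0.2]
finger_gap: 0.123
grip_force: 117.6
```

{"method": "send_rows", "body": {
  "rows": [
    [[0,0,-0.3,0,0,0,1],[0,0,-0.3,0,0,0,1],[0,0,-0.3,0,0,0,1],[0,0,-0.3,0,0,0,1],[0,0,-0.05,0,0,0,1],[0,0,0,0,0,0,1]]
  ]
}}

```text
t: 30.28
tool_pos: [0.4213, -0.1859, 0.0784]
tcp_rot: [[0.996, 0.094, -0.0], [0.094, -0.996, 0.0], [-0.0, -0.0, -1.0]]
wrist_force: [0.5, 0.6, -0.7]
finger_gap: 0.122
grip_force: 117.6
```

{"method": "send_rows", "body": {
  "rows": [
    [[0,0,-0.05,0,0,0,1],[0,0,-0.05,0,0,0,1],[0,0,0,0,0,0,1]]
  ]
}}

```text
t: 30.65
tool_pos: [0.4213, -0.1859, 0.0765]
tcp_rot: [[0.996, 0.094, 0.0], [0.094, -0.996, -0.0], [-0.0, 0.0, -1.0]]
wrist_force: [0.0, -1.0, -0.5]
finger_gap: 0.12
grip_force: 117.6
```

{"method": "send_rows", "body": {
  "rows": [
    [[0,0,-0.03,0,0,0,1],[0,0,0,0,0,0,1]]
  ]
}}

```text
t: 30.9
tool_pos: [0.4213, -0.1859, 0.0759]
tcp_rot: [[0.996, 0.094, -0.0], [0.094, -0.996, -0.0], [-0.0, 0.0, -1.0]]
wrist_force: [-0.9, 0.7, -1.2]
finger_gap: 0.122
grip_force: 117.6
```

{"method": "send_rows", "body": {
  "rows": [
    [[0,0,-0.03,0,0,0,1],[0,0,-0.02,0,0,0,1],[0,0,0,0,0,0,1]]
  ]
}}

```text
t: 31.28
tool_pos: [0.4213, -0.1859, 0.0757]
tcp_rot: [[0.996, 0.094, 0.001], [0.094, -0.996, -0.0], [0.001, 0.001, -1.0]]
wrist_force: [-3.2, 1.7, 14.3]
finger_gap: 0.122
grip_force: 120.0
```

{"method": "send_rows", "body": {
  "rows": [
    [[0,0,0,0,0,0,0.5],[0,0,0,0,0,0,0],[0,0,0,0,0,0,-0.5],[0,0,0,0,0,0,-1],[0,0,0,0,0,0,-1],[0,0,0,0,0,0,-1]]
  ]
}}

```text
t: 32.02
tool_pos: [0.4213, -0.1859, 0.0748]
tcp_rot: [[0.996, 0.094, -0.0], [0.094, -0.996, -0.0], [-0.0, 0.0, -1.0]]
wrist_force: [-0.0, 0.2, -0.2]
finger_gap: 1.002
grip_force: 0.0
```

Seated and released; now retreat upward and check.

{"method": "send_rows", "body": {
  "rows": [
    [[0,0,0.5,0,0,0,-1],[0,0,1,0,0,0,-1],[0,0,1,0,0,0,-1],[0,0,1,0,0,0,-1],[0,0,1,0,0,0,-1],[0,0,1,0,0,0,-1],[0,0,1,0,0,0,-1],[0,0,1,0,0,0,-1],[0,0,0,0,0,0,-1],[0,0,0,0,0,0,-1]]
  ]
}}

```text
t: 33.28
tool_pos: [0.421, -0.1857, 0.2246]
tcp_rot: [[0.996, 0.094, -0.0], [0.094, -0.996, 0.0], [-0.0, -0.0, -1.0]]
wrist_force: [-1.0, -0.3, -0.4]
finger_gap: 0.999
grip_force: 0.0
```

```bash
python3 - <<'E'
from h import *
s=snap('side')
for q in('clip','drive_head','pick','pick_grip','stand_mouth','cup','petri','dropper'): print(q,[(round(r['p'],2),w('side',r['at'])[:3].round(4)) for r in arm.place_of('side',q)[:1]])
cv2.imwrite('pics/end.png',cv2.resize(s[150:325,195:370],None,fx=3.4,fy=3.4,interpolation=2)[:,:,::-1]);print(arm.observe()['wrist_force'])
E
```

```text
clip [(0.62, array([0.5187, 0.1429, 0.0069]))]
drive_head [(0.69, array([0.5478, 0.1336, 0.002 ]))]
pick [(0.6, array([ 0.4207, -0.1845,  0.0473]))]
pick_grip [(0.89, array([ 0.4207, -0.1815,  0.0781]))]
stand_mouth [(0.94, array([ 0.4203, -0.1864,  0.0428]))]
cup [(0.88, array([ 0.4295, -0.3692, -0.0019]))]
petri [(0.64, array([0.3745, 0.0009, 0.0016]))]
dropper [(0.75, array([ 0.6767,  0.1878, -0.0021]))]
[-0.37100301 -0.10869948 -0.56430678]
```

View pics/end.png

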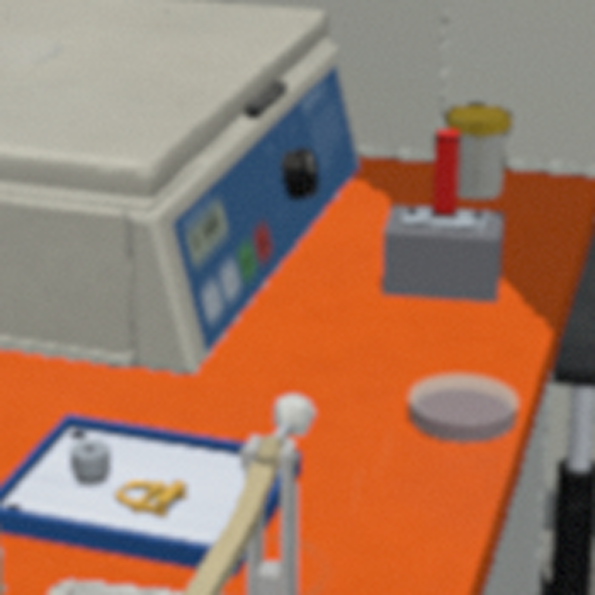

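The picture shows the clip lying flat on the plate at (152,497), clear of the spindle at (90,462). The pick stands upright and seated in its stand at (446,172), and the bystanders are where they were.

```bash
python3 -c "
from rig import arm;print(arm.close_job())"
```

```text
the job is handed in; nothing more can be done
None
```

The clip is off the spindle, lying flat on the plate about 30 mm from the axis, the pick is back upright in its stand, and the job is handed in at about 34 s of the 54 s allowed; the hand-in returned no verdict.

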